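Reset the tripped breaker under the sprung cover of a bench power pod

ROBOT

A 7-joint arm with a two-finger parallel gripper is mounted at the origin on the work surface. World frame = base frame: x ahead of the robot, y to its left, z up, the work surface at z = 0. Lengths are in m, angles in rad, forces in N, time in s.
With the tool pointing down it reaches from about 0.4 to 0.85 m from the base axis. Payload 10.4 kg.
Tool frame: the origin (TCP) lies at the very end of the fingers, on their centre line; the grasp point (between the pads) lies 19 mm behind it; z points along the fingers, y is the line along which they close (so a half turn about z gives the same grasp; the last joint's range is limited). The gripper opens to 85 mm and grips with 20 to 120 N. Pads are 22 mm wide; open, the fingers measure 114 mm over their backs; the gripper's body (76 mm by 85 mm) begins 54 mm behind the grasp point. The pads swing forward as they close: fully open they stand 13 mm farther back than shut.
Start: joints at [-1.25, 0.332, -0.065, 1.46, 0.022, 1.35, -0.088], TCP at [0.211, 0.588, 0.231] pointing down, gripper open.
Joint ranges: [-2.6, 2.6], [-0.5, 2.12], [-1.47, 1.34], [0.16, 2.42], [-1.27, 4.41], [0.06, 2.06], [-2.6, 2.6]. Speed limits (rad/s): [2.22, 2.22, 2.79, 2.79, 3.14, 3.14, 3.14].

INTERFACE

Orientations are given as a unit quaternion [x, y, z, w].
In Python, from workcell import * gives the robot as it stands.
- The arm moves only by the tool step_arm, never from a script. Its argument "commands" is one flat list of numbers, 7 for each row, row after row: the finger opening in mm, from 0 to 85.4, then the shift along the world's x, y, z as a fraction of full scale, then the turn, a rotation vector about the world's x, y, z as a fraction of full scale. A call has exactly 10 rows; each row is the pose to reach, as a shift and turn from the pose commanded when the call began, turning the shorter way round; what a row does not reach only later rows make up. Full scale, the value 1, is 0.6 m for a shift and pi rad for a turn. A row lasts 1/8 s, in which the tool goes at most 62.5 mm and 10.7 degrees, less where a joint would pass 70% of its speed; a pose out of reach is approached as far as the arm can. A call with a number of a shift or a turn outside -1 to 1 is refused whole. A call with a gripper value outside its range is refused whole. The fingers move at their own pace and stop on an object; "squeeze" is the grip in N (left out, the last holds). Time passes only in rows, so rows that repeat a pose let the fingers close, or fill a call up. It gives the time, the measured TCP pose, the force, the opening and the grip force at its end, in the units of the state.
- get_obs(): the state, without advancing time (a new reading comes with each control period).
- camera(name): name is "side" or "top" or "wrist"; returns the picture (480x640x3 uint8, red, green, blue); there is no depth.
- camera_params(name): a dict with "mtx" (3x3 intrinsics, pixels), "extrinsics" (4x4, takes a point from world to camera coordinates); the wrist camera has in their place "tool_from_camera" (4x4, takes a point from camera to tool coordinates, whose origin is the TCP and whose axes are the flange's). Camera axes: x right, y down, z forward; pixel columns grow to the right and rows downward; lengths in m; the calibration is good to about 2 mm. A picture is of the moment at which its call begins: read the wrist's pose just before it. camera_params takes no time and is no camera call.
- hand_in(): hands the job in; it is judged then, once.
The state is a dict: "clock": time; "joint_pos": joint angles; "joint_velocities": joint speeds; "tau": joint torques, N m; "position": TCP position; "ee_rot": TCP orientation; "ft_force": force on the tool from outside, world axes, zero at the start; "torque": the same for the moment, N m; "grip_width": opening from 0.0 (shut) to 1.0 (fully open); "grasp_force": force on a finger pad.
Only numpy, scipy, OpenCV 4.12 (cv2) and the standard library are available. Lean on these libraries where they do the work, as an engineer would, in place of code of your own. Each camera call takes 0.05 s, during which the arm holds its last target. There are 200 camera calls.

TASK

The breaker in the bench power pod has tripped: with a fingertip, press the lip of the clear cover above it in until it stops, just once, so that the push latch lets go, then take the finger away, let the cover spring up and see that it stays up by itself. Then push the breaker's toggle with a fingertip all the way up the slope to on, and leave the cover standing open for the plug that goes in next. Do not push the cover shut again, pick nothing up, and leave everything else on the bench where it stands.

Things in the scene. Friction and masses are not known exactly. Their poses are not given: they have to be found in the camera images.
- pod: Beige bench power pod screwed to the bench: a wedge 165 mm wide (y) and 107 mm high. Its working face rises at 20 degrees along +x from 55 mm high (x = -85 mm) to the ridge (x = +58 mm); the far slope has fixed sockets, not used here. Origin on the bench; the underside spans x = -92 to +122 mm. x is level and points from the face's low edge to the ridge, z up.
- face: The working face, fixed to the pod. Origin: its middle; x points up the slope, y across, z out of the face. Under the cover: a wall socket (y = -31 mm) and a two-pole breaker (y = +34 mm), in a fixed rim 10 mm high at x = -52 and +57, y = +-64 mm; latch housing 10 mm high at x = -50 to -37, y = +-26 mm. Nothing else stands out more than 5 mm but the toggle and two hinge posts (26 mm, x = 69 mm).
- cover_lip (a point): The place to press: middle of the top of the press lip, a white ridged tab 60 mm wide, 18 mm deep, 5 mm thick, at the middle of the cover's low front edge, part of the cover. Shut, it lies 26 mm off the sloping face, about 83 mm above the bench, tilted 20 degrees like the face. It moves with the cover; its z axis is the cover's outward normal.
- cover_hinge (a point): Middle of the cover's hinge line, along y at the ridge end of the face, 24 mm off the face, 134 mm from cover_lip. Opening, the lip sweeps up and over in an arc of 145 mm radius about it and pushes (1.5 N or less) on a finger left in its way. The cover is a clear pane in a white frame, 142 mm wide, 124 mm from hinge to front edge, then the lip.
- cover (a joint): Cover angle, rad: 0 shut and latched, negative pressed in, positive opening. Push-push latch: pressing the lip in (2 to 3 N, 9 mm of travel, stop at -0.064) frees the latch at about -0.055; once the finger leaves, a damped spring swings the cover up in about 2 s to its stop at 2.6, leaning back over the ridge, where it stays. Pushed back in, it latches again. It opens only after pressing.
- latch (a joint): Sideways position of the latch's hidden cam, m: 0 = shut and latched; about -0.007 when the lip has been pressed in to its stop and the latch is free; about +0.004 after the cover has sprung out; +0.002 to +0.01 while the cover is being pushed shut again.
- toggle_tip (a point): Middle of the free end of the breaker's toggle: a black paddle 28 mm wide (y), 7 mm thick, standing 17 mm out from its axis, which runs across the slope at x = 20, y = 34, z = 3 mm of the face. Tripped, it leans down the slope, its end about 19 mm off the face. Reachable only with the cover open; down-slope of it the face is free for about 45 mm.
- breaker (a joint): Toggle angle, rad: 0 = off, leaning down the slope; 0.76 = on, leaning up the slope against its stop. It starts tripped, between 0 and 0.18, and stays where it is left. It moves under 1 to 4 N; its end travels about 13 mm up the slope.
- beaker: Small glass beaker, 52 mm across, 70 mm tall, open at the top; stands beside the pod. Origin: centre of its underside. Not part of the job: leave it where it stands.
- dish: Clear plastic petri dish with its lid on, 94 mm across, 16 mm high; lies in front of the pod. Origin: centre of its underside. Not part of the job.
- spatula: Steel lab spatula, 170 mm long and 7 mm high, a thin rod with a flat blade at each end, lying in front of the pod, its length along its x axis. Origin: underside of its middle. Not part of the job.
- jar: Low glass weighing bottle with a knobbed glass lid, 40 mm across, 50 mm tall; stands close beside the pod. Origin: centre of its underside. Not part of the job.
- wash: White plastic wash bottle with a screw cap and a bent nozzle, 62 mm across, 150 mm tall; one of three bottles that stand in a loose row behind the pod's far slope. Origin: centre of its underside. Not part of the job.
- reagent: White plastic reagent bottle with a paper label and a screw cap, 68 mm across, 130 mm tall; in the same row. Origin: centre of its underside. Not part of the job.
- amber: Amber glass bottle with a paper label and a black cap, 62 mm across, 115 mm tall; in the same row. Origin: centre of its underside. Not part of the job.

How it is judged:
On the way, in this order (a step that is already met when the one before it is completed fails the run):
1. the lip is pressed in until the latch lets go (value of joint cover below -0.05 rad), for 0.05 s.
2. the cover has sprung fully open and stays open (value of joint cover above 2.4 rad), for 0.5 s.
3. the breaker's toggle is pushed over to on (value of joint breaker above 0.62 rad), for 0.2 s.
At the end, for the whole second after the job is handed in: The cover stands open by itself at 2.4 rad or more and is at rest, the toggle is on (0.62 rad or more of its 0.76), and the seven loose things are upright and within 30 mm of where they stood (value of joint cover above 2.4 rad and velocity of joint cover between -0.05 and 0.05 rad/s and value of joint breaker above 0.62 rad and distance of each of beaker, dish, spatula, jar, wash, reagent, amber from where it was at the start of the episode below 0.03 m and angle between each of beaker, dish, jar, wash, reagent, amber's own z axis and vertical below 0.3 rad); the robot touches nothing.
It fails at once if the cover is pushed shut again after it has sprung open (value of joint cover below 0.08 rad and value of joint latch above 0.0018 m).
It fails at once if a loose thing is picked up (12 mm or more off the bench) (height (world z) of any of beaker, dish, spatula, jar, wash, reagent, amber above 0.012 m).
It fails at once if a loose thing is shoved 30 mm or tipped (distance of any of beaker, dish, spatula, jar, wash, reagent, amber from where it was at the start of the episode above 0.03 m or angle between any of beaker, dish, jar, wash, reagent, amber's own z axis and vertical above 0.3 rad).
It also fails if it takes over 48 s, if anything falls off the work surface, if the arm or the gripper's body presses on something with over 40 N, if the wrist force passes 120 N, or if a joint passes its speed limit or range.

## Working session

There is one attempt and no reset: what is moved stays moved. The work goes in short steps, Python scripts to look and compute and a tool call to move; the robot and the scene stay as the last step left them, time stands still between calls to the robot, and variables do not carry over. Pictures are saved under pics/ and viewed, at most 10 in all, crops included, and the job is handed in when it is done.

Besides the shell and the picture viewer there is one more tool, called after "Request:" as name(argument=value, ...) on one line, values as JSON. step_arm: Moves the arm, as the interface text tells. Its arguments: {"type":"object","properties":{"commands":{"type":"array","items":{"type":"number"}},"squeeze":{"type":"number"}},"required":["commands"]}

```bash
mkdir -p pics; ls; python3 - <<'E'
from workcell import *
import cv2,numpy as np
o=get_obs();print(o)
for n in("side","top"):
    im=camera(n);cv2.imwrite(f"pics/{n}0.png",im[:,:,::-1]);p=camera_params(n);print(n,p)
print(camera_params("wrist"))
E
```

```text
pics
{'clock': 0.0, 'joint_pos': array([-1.24956703,  0.33289021, -0.06470301,  1.46096535,  0.02160427,
        1.34991193, -0.08849293]), 'joint_velocities': array([-9.04139277e-05, -3.34390487e-04,  2.01229557e-03,  1.40456269e-03,
       -8.56847056e-04, -1.82976117e-03, -4.64934829e-04]), 'tau': array([-1.05661878e-03, -6.25445223e+01,  4.84735309e-02, -3.91595006e+01,
        1.62052590e-02,  9.82669619e-03, -9.23198883e-06]), 'position': array([0.21055808, 0.58804871, 0.23049303]), 'ee_rot': array([ 1.71053104e-01,  9.85261533e-01, -7.33997138e-04, -9.04325524e-05]), 'ft_force': array([0.12321188, 0.37800857, 0.06027318]), 'torque': array([ 0.01172961, -0.00161505,  0.02591406]), 'grasp_force': 0.0, 'grip_width': 1.0024030514029567}
side {'mtx': array([[443.28852098,   0.        , 314.07790114],
       [  0.        , 443.28852098, 240.22468784],
       [  0.        ,   0.        ,   1.        ]]), 'extrinsics': array([[ 0.98777134, -0.15565369, -0.00892773, -0.58516377],
       [-0.08694613, -0.50241584, -0.86024339,  0.15655828],
       [ 0.12941462,  0.8505    , -0.50980545,
[... 329 characters left out ...]
0.99096628, -0.01717709, -0.13300669,  0.60132023],
       [ 0.13267806,  0.01903723, -0.99097635,  1.01150578],
       [ 0.        ,  0.        ,  0.        ,  1.        ]])}
{'mtx': array([[417.49588381,   0.        , 317.9867765 ],
       [  0.        , 417.49588381, 238.02053497],
       [  0.        ,   0.        ,   1.        ]]), 'tool_from_camera': array([[ 6.85628201e-05, -9.57217301e-01, -2.89370064e-01,
         7.46313686e-02],
       [ 9.99999402e-01,  3.81411708e-04, -1.02474701e-03,
        -1.44239870e-03],
       [ 1.09127469e-03, -2.89369821e-01,  9.57216755e-01,
        -1.42897066e-01],
       [ 0.00000000e+00,  0.00000000e+00,  0.00000000e+00,
         1.00000000e+00]])}
```

View pics/side0.png

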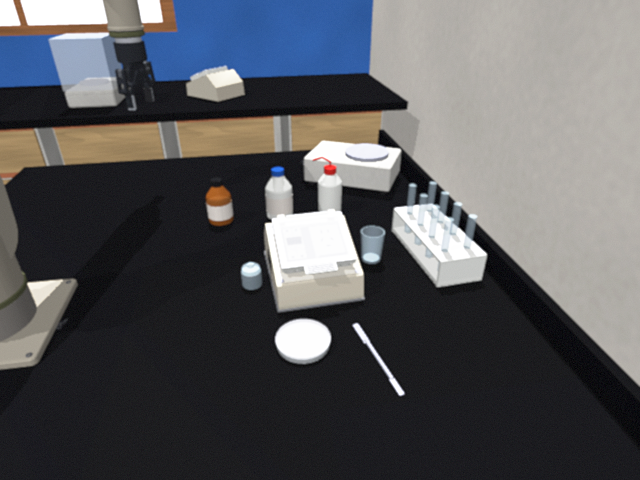

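View pics/top0.png

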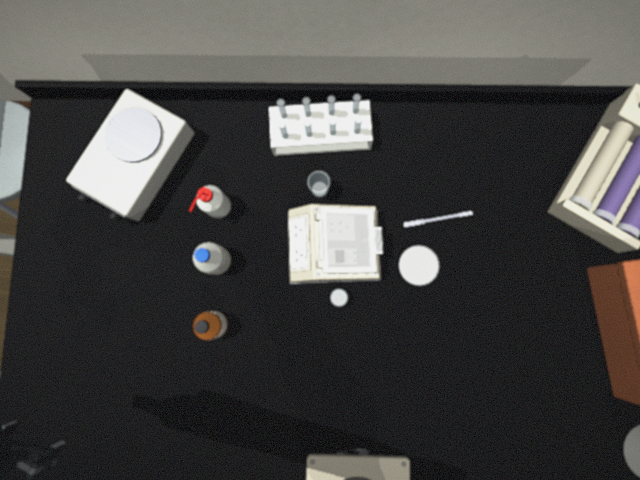

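The side view shows the pod at centre, with the lip near (321,267). In the top view the lip is near (379,240), so the pod's uphill direction is roughly world +y. I'll enlarge both views next.

```bash
cat > h.py <<'E'
import numpy as np, cv2
from workcell import *
def ray(n,uv):
    p=camera_params(n);T=np.linalg.inv(p["extrinsics"])
    d=T[:3,:3]@np.linalg.solve(p["mtx"],[*uv,1.]);return T[:3,3],d/np.linalg.norm(d)
def plane(n,uv,z):
    c,d=ray(n,uv);return c+d*(z-c[2])/d[2]
def tri(a,b):
    (c1,d1),(c2,d2)=ray("side",a),ray("top",b)
    s=np.linalg.lstsq(np.c_[d1,-d2],c2-c1,rcond=None)[0]
    p,q=c1+d1*s[0],c2+d2*s[1];return (p+q)/2,np.linalg.norm(p-q)
def proj(n,X):
    p=camera_params(n);x=p["mtx"]@(p["extrinsics"]@[*X,1])[:3];return x[:2]/x[2]
E
python3 - <<'E'
from h import *
s=cv2.imread("pics/side0.png")[200:320,250:390];t=cv2.imread("pics/top0.png")[190:310,275:415]
o=np.vstack([cv2.resize(x,None,fx=5,fy=5,interpolation=cv2.INTER_CUBIC)[:] for x in(s,t)])
cv2.imwrite("pics/cs.png",o[:600]);cv2.imwrite("pics/ct.png",o[600:])
print(tri((321,267),(379,240)))
E
```

```text
(array([ 0.59988126, -0.04002942,  0.08826008]), np.float64(0.0005116533415255289))
```

View pics/cs.png

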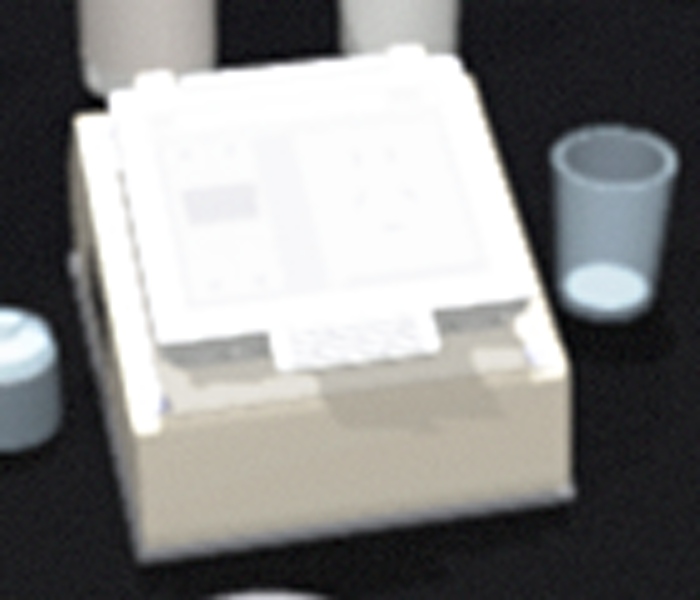

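View pics/ct.png

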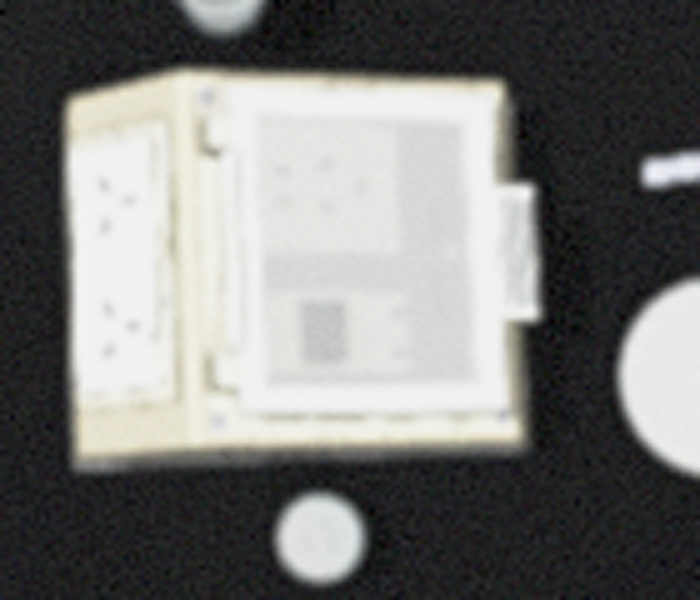

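Both crops show the lip clearly: corners near (500,184) and (542,320) in the top crop, and its middle near (357,336) in the side crop. The breaker is on the robot's side of the pod, as expected for pod +y ≈ world -x. Next I'll work out the pod frame.

```bash
cat >> h.py <<'E'
def podframe(lip,yaw):
    x=np.array([np.cos(yaw),np.sin(yaw),0]);y=np.array([-np.sin(yaw),np.cos(yaw),0]);z=np.array([0,0,1.])
    c,s=np.cos(np.radians(20)),np.sin(np.radians(20))
    F=np.c_[c*x+s*z,y,-s*x+c*z]   # face axes; face lip at x=-65,z=26
    return F
E
python3 - <<'E'
from h import *
ct=lambda u,v:(275+(u-2)/5,190+(v-2)/5); cs=lambda u,v:(250+(u-2)/5,200+(v-2)/5)
lip,e=tri(cs(357,336),ct(521,252));print("lip",lip,e)
def yaw(a,b,za,zb):
    d=plane("top",ct(*a),za)-plane("top",ct(*b),zb);return np.degrees(np.arctan2(d[1],d[0])),np.linalg.norm(d)
print("lip edge",yaw((536,184),(542,320),.08,.08))
print("ridge",yaw((180,72),(195,455),.107,.107))
print("cover front",yaw((498,90),(512,412),.085,.085))
print("near bottom side", yaw((73,466),(525,452),0,0))
print("lower front top edge z55", yaw((502,80),(525,442),.055,.055))
print("lip centre from z=.083", plane("top",ct(521,252),.083))
def d2(a,b):
    p,q=[plane("side",cs(*k),0) for k in(a,b)];return p,q,np.degrees(np.arctan2(*(p-q)[1::-1])),np.linalg.norm(p-q)
print("side bottom front edge",d2((572,492),(142,560)))
yw=np.radians(90-3)
for h in (-3.,0,3):
    F=podframe(lip,np.radians(90+h));O=lip-F@[-.065,0,.026]
    print(h,"Ow",O,"hinge side/top",[((proj("side",O+F@[.069,sy*.055,.026])-[250,200])*5+2).round(),((proj("top",O+F@[.069,sy*.055,.026])-[275,190])*5+2).round()] if (sy:=1) else 0)
E
```

```text
lip [ 0.59990799 -0.03957629  0.08838172] 0.0004094114546050944
lip edge (np.float64(2.644201459814718), np.float64(0.06174953453910369))
ridge (np.float64(3.5590451212214154), np.float64(0.16954792149820933))
cover front (np.float64(2.7231608664640636), np.float64(0.1455438865824575))
near bottom side (np.float64(92.84626848840618), np.float64(0.21717240183454525))
lower front top edge z55 (np.float64(3.8308647722176064), np.float64(0.16846200726547658))
lip centre from z=.083 [ 0.60087031 -0.04014101  0.083     ]
side bottom front edge (array([ 0.68626972, -0.03229762,  0.        ]), array([ 0.51647919, -0.04532072,  0.        ]), np.float64(4.386053003344746), np.float64(0.17028923957841954))
-3.0 Ow [0.60357007 0.03030036 0.08618103] hinge side/top [array([184.,  74.]), array([228., 345.])]
0 Ow [0.59990799 0.03039626 0.08618103] hinge side/top [array([168.,  78.]), array([234., 361.])]
3 Ow [0.59624591 0.03030036 0.08618103] hinge side/top [array([152.,  83.]), array([241., 377.])]
```

```bash
python3 - <<'E'
from scipy.spatial.transform import Rotation as R
import numpy as np
q=R.from_quat(get:=[.171053,.9852615,-.000734,-.00009])
x=np.array([-.0523,.9986,0]);c,s=np.cos(np.radians(20)),np.sin(np.radians(20))
tx=c*x+s*np.array([0,0,1]);tz=s*x-c*np.array([0,0,1]);ty=np.cross(tz,tx)
T=R.from_matrix(np.c_[tx,ty,tz]);print(T.as_quat(),((T*q.inv()).as_rotvec()/np.pi).round(3))
E
```

```text
[ 0.6779092   0.71434266  0.11953368 -0.12595788] [ 0.095  0.07  -0.37 ]
```

Request:
step_arm(commands=[0, 0.6, -0.95, 0.1, 0.095, 0.07, -0.37, 0, 0.6, -0.95, 0.1, 0.095, 0.07, -0.37, 0, 0.6, -0.95, 0.1, 0.095, 0.07, -0.37, 0, 0.6, -0.95, 0.1, 0.095, 0.07, -0.37, 0, 0.6, -0.95, 0.1, 0.095, 0.07, -0.37, 0, 0.6, -0.95, 0.1, 0.095, 0.07, -0.37, 0, 0.6, -0.95, 0.1, 0.095, 0.07, -0.37, 0, 0.6, -0.95, 0.1, 0.095, 0.07, -0.37, 0, 0.6, -0.95, 0.1, 0.095, 0.07, -0.37, 0, 0.6, -0.95, 0.1, 0.095, 0.07, -0.37])

```text
clock: 1.35
position: [0.5437, 0.0605, 0.287]
ee_rot: [0.678, 0.714, 0.121, -0.126]
ft_force: [0.4, 1.1, -0.1]
grip_width: -0.001
grasp_force: 0.0
```

Request:
step_arm(commands=[0, 0.09, -0.19, -0.13, 0, 0, 0, 0, 0.09, -0.19, -0.13, 0, 0, 0, 0, 0.09, -0.19, -0.13, 0, 0, 0, 0, 0.09, -0.19, -0.13, 0, 0, 0, 0, 0.09, -0.19, -0.13, 0, 0, 0, 0, 0.09, -0.19, -0.13, 0, 0, 0, 0, 0.09, -0.19, -0.13, 0, 0, 0, 0, 0.09, -0.19, -0.13, 0, 0, 0, 0, 0.09, -0.19, -0.13, 0, 0, 0, 0, 0.09, -0.19, -0.13, 0, 0, 0])

```text
clock: 2.6
position: [0.5971, -0.0519, 0.2088]
ee_rot: [0.678, 0.714, 0.12, -0.126]
ft_force: [0.0, 0.3, -0.5]
grip_width: -0.005
grasp_force: 0.0
```

```bash
python3 - <<'E'
from h import *
o=get_obs();print(o["position"],o["ee_rot"],o["joint_pos"].round(2))
im=camera("wrist");cv2.imwrite("pics/w1.png",im[:,:,::-1])
E
```

```text
[ 0.5970653  -0.05189708  0.20875565] [ 0.6779735   0.71417228  0.12046407 -0.12569132] [-0.3   0.41  0.66  1.55 -0.58  1.43  0.52]
```

View pics/w1.png

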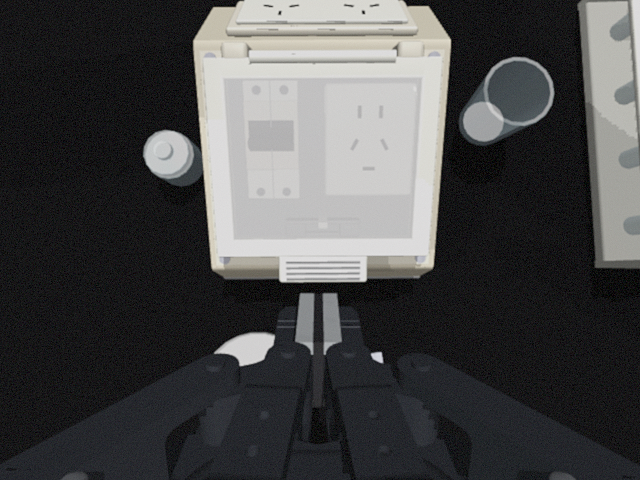

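The wrist view shows the pod square to the image. The lip spans (280,256) to (366,281) with its centre near (323,268), the dark toggle is at (249–294, 121–151), and the closed fingers are at (318,295).

```bash
cat >> h.py <<'E'
from scipy.spatial.transform import Rotation as Rot
def wrist_ray(uv,pos,quat):
    p=camera_params("wrist");T=np.eye(4);T[:3,:3]=Rot.from_quat(quat).as_matrix();T[:3,3]=pos
    T=T@p["tool_from_camera"];d=T[:3,:3]@np.linalg.solve(p["mtx"],[*uv,1.]);return T[:3,3],d/np.linalg.norm(d)
def meet(rays):
    A=sum(np.eye(3)-np.outer(d,d) for c,d in rays);b=sum((np.eye(3)-np.outer(d,d))@c for c,d in rays);return np.linalg.solve(A,b)
E
python3 - <<'E'
from h import *
P=[.5970653,-.0518971,.2087557];Q=[.6779735,.71417228,.12046407,-.12569132]
w=lambda u,v:wrist_ray((u,v),P,Q)
lipw=w(323,268.5);ct=lambda u,v:(275+(u-2)/5,190+(v-2)/5); cs=lambda u,v:(250+(u-2)/5,200+(v-2)/5)
print("wrist z.083",lipw[0]+lipw[1]*(.083-lipw[0][2])/lipw[1][2])
L=meet([lipw,ray("side",cs(357,336)),ray("top",ct(521,252))]);print("all",L)
L=meet([lipw,ray("side",cs(357,336))]);print("w+s",L)
F=podframe(L,np.radians(93))
for L in (np.array([.600,-.040,.083]),):
  O=L-F@[-.065,0,.026]
  for n,f in dict(lipTop=[-.065,0,.026],tip0=[.0137,.034,.0188],axis=[.02,.034,.003],tipOn=[.0263,.034,.0188],coverfl=[-.056,.071,.026],coverhr=[.065,-.071,.026]).items():
    X=O+F@f;T=np.eye(4);T[:3,:3]=Rot.from_quat(Q).as_matrix();T[:3,3]=P;p=camera_params("wrist");c=np.linalg.inv(T@p["tool_from_camera"])@[*X,1];c=p["mtx"]@c[:3]
    print(n,X.round(4),(c[:2]/c[2]).round(1))
print("O",O,F.round(3))
E
```

```text
wrist z.083 [ 0.59845687 -0.03736988  0.083     ]
all [ 0.59945881 -0.03854549  0.0879485 ]
w+s [ 0.59922141 -0.03743779  0.08696856]
lipTop [ 0.6   -0.04   0.083] [325.1 272.5]
tip0 [0.562  0.0345 0.1032] [272.6 154.1]
axis [0.5615 0.0458 0.0905] [274.7 142.4]
tipOn [0.5614 0.0464 0.1075] [272.  133.9]
coverfl [ 0.5287 -0.0353  0.0861] [219.9 260.1]
coverhr [0.6645 0.0857 0.1275] [446.2  67.2]
O [0.59633792 0.02987665 0.0807993 ] [[-0.049 -0.999  0.018]
 [ 0.938 -0.052 -0.342]
 [ 0.342  0.     0.94 ]]
```

Request:
step_arm(commands=[0, 0.003, 0.01, -0.08, 0, 0, 0, 0, 0.003, 0.01, -0.14, 0, 0, 0, 0, 0.003, 0.01, -0.16, 0, 0, 0, 0, 0.003, 0.01, -0.17, 0, 0, 0, 0, 0.003, 0.01, -0.17, 0, 0, 0, 0, 0.003, 0.01, -0.17, 0, 0, 0, 0, 0.003, 0.01, -0.17, 0, 0, 0, 0, 0.003, 0.01, -0.17, 0, 0, 0, 0, 0.003, 0.01, -0.17, 0, 0, 0, 0, 0.003, 0.01, -0.17, 0, 0, 0])

```text
clock: 3.9
position: [0.5989, -0.0459, 0.1068]
ee_rot: [0.678, 0.714, 0.12, -0.126]
ft_force: [0.3, 1.0, -0.3]
grip_width: -0.0
grasp_force: 0.0
```

```bash
python3 - <<'E'
from h import *
o=get_obs();print(o["position"],o["ee_rot"],o["ft_force"])
im=camera("wrist")[180:330,230:420];cv2.imwrite("pics/w2.png",cv2.resize(im[:,:,::-1],None,fx=3,fy=3))
E
```

```text
[ 0.59889432 -0.04589602  0.10675798] [ 0.67797363  0.71417523  0.12045714 -0.12568049] [ 0.29753288  1.03876155 -0.27319192]
```

View pics/w2.png

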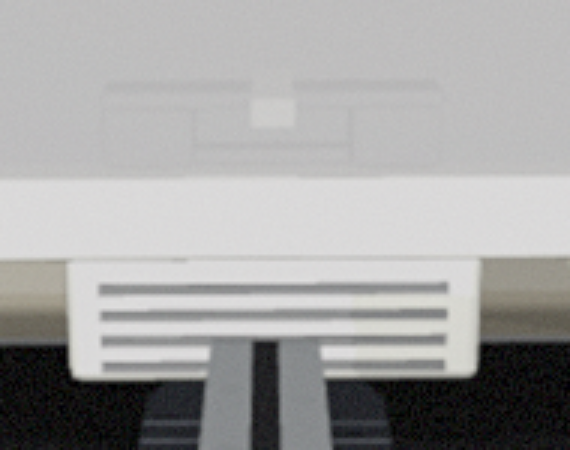

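Request:
step_arm(commands=[0, 0, 0.003, -0.008, 0, 0, 0, 0, 0, 0.006, -0.016, 0, 0, 0, 0, 0, 0.009, -0.024, 0, 0, 0, 0, 0, 0.011, -0.03, 0, 0, 0, 0, 0, 0.013, -0.034, 0, 0, 0, 0, -0.001, 0.014, -0.037, 0, 0, 0, 0, -0.001, 0.015, -0.04, 0, 0, 0, 0, -0.001, 0.015, -0.041, 0, 0, 0, 0, -0.001, 0.015, -0.041, 0, 0, 0, 0, -0.001, 0.015, -0.041, 0, 0, 0])

```text
clock: 5.2
position: [0.5984, -0.0369, 0.0823]
ee_rot: [0.678, 0.714, 0.121, -0.126]
ft_force: [-1.0, -0.3, 1.7]
grip_width: 0.0
grasp_force: 0.7
```

Request:
step_arm(commands=[0, 0, 0.001, -0.002, 0, 0, 0, 0, 0, 0.001, -0.003, 0, 0, 0, 0, 0, 0.002, -0.005, 0, 0, 0, 0, 0, 0.002, -0.006, 0, 0, 0, 0, 0, 0.003, -0.007, 0, 0, 0, 0, 0, 0.003, -0.008, 0, 0, 0, 0, 0, 0.003, -0.009, 0, 0, 0, 0, 0, 0.004, -0.01, 0, 0, 0, 0, 0, 0.004, -0.01, 0, 0, 0, 0, 0, 0.004, -0.01, 0, 0, 0])

```text
clock: 6.45
position: [0.5983, -0.0346, 0.0761]
ee_rot: [0.678, 0.714, 0.12, -0.126]
ft_force: [0.1, -0.7, 1.8]
grip_width: 0.002
grasp_force: 0.8
```

Still on the spring, not yet at the stop, so I'll keep going in small steps.

Request:
step_arm(commands=[0, 0, 0, -0.001, 0, 0, 0, 0, 0, 0.001, -0.002, 0, 0, 0, 0, 0, 0.001, -0.003, 0, 0, 0, 0, 0, 0.001, -0.004, 0, 0, 0, 0, 0, 0.002, -0.005, 0, 0, 0, 0, 0, 0.002, -0.006, 0, 0, 0, 0, 0, 0.002, -0.006, 0, 0, 0, 0, 0, 0.002, -0.006, 0, 0, 0, 0, 0, 0.002, -0.006, 0, 0, 0, 0, 0, 0.002, -0.006, 0, 0, 0])

```text
clock: 7.7
position: [0.5986, -0.0343, 0.0752]
ee_rot: [0.678, 0.714, 0.121, -0.125]
ft_force: [-8.8, -4.6, 25.2]
grip_width: -0.0
grasp_force: 12.1
```

The force jumped to 25 N with almost no motion, so the lip is at its stop. I'll withdraw up and away, down the slope.

Request:
step_arm(commands=[0, 0, -0.02, 0.02, 0, 0, 0, 0, 0, -0.1, 0.05, 0, 0, 0, 0, 0, -0.2, 0.15, 0, 0, 0, 0, 0, -0.25, 0.25, 0, 0, 0, 0, 0, -0.25, 0.3, 0, 0, 0, 0, 0, -0.25, 0.3, 0, 0, 0, 0, 0, -0.25, 0.3, 0, 0, 0, 0, 0, -0.25, 0.3, 0, 0, 0, 0, 0, -0.25, 0.3, 0, 0, 0, 0, 0, -0.25, 0.3, 0, 0, 0])

```text
clock: 8.95
position: [0.5982, -0.183, 0.252]
ee_rot: [0.678, 0.714, 0.12, -0.126]
ft_force: [-1.0, -1.2, 0.1]
grip_width: 0.0
grasp_force: 0.0
```

Request:
step_arm(commands=[0, 0, 0, 0, 0, 0, 0, 0, 0, 0, 0, 0, 0, 0, 0, 0, 0, 0, 0, 0, 0, 0, 0, 0, 0, 0, 0, 0, 0, 0, 0, 0, 0, 0, 0, 0, 0, 0, 0, 0, 0, 0, 0, 0, 0, 0, 0, 0, 0, 0, 0, 0, 0, 0, 0, 0, 0, 0, 0, 0, 0, 0, 0, 0, 0, 0, 0, 0, 0, 0])

```text
clock: 10.2
position: [0.5983, -0.1832, 0.2526]
ee_rot: [0.678, 0.714, 0.12, -0.126]
ft_force: [-0.8, 0.3, 0.8]
grip_width: 0.001
grasp_force: 0.0
```

```bash
python3 - <<'E'
from h import *
o=get_obs();print(o["clock"],o["position"].tolist(),o["ee_rot"].tolist(),o["ft_force"])
im=camera("wrist");cv2.imwrite("pics/w3.png",im[:,:,::-1])
E
```

```text
10.2 [0.5983030620009016, -0.18324841270503325, 0.25258008080132105] [0.6779369788101065, 0.7142051781521951, 0.12048078903286064, -0.1256853043773854] [-0.81258576  0.27367548  0.84067046]
```

View pics/w3.png

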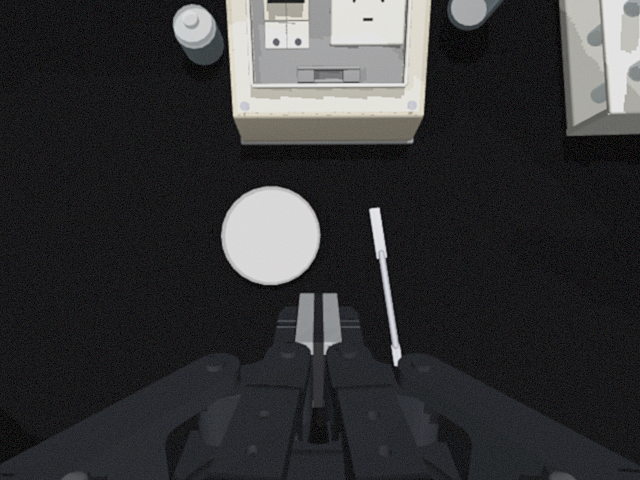

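The cover is up and off the face. The breaker is at the top edge of the picture, near (287,20), so I'll move closer to it.

Request:
step_arm(commands=[0, -0.06, 0.1, -0.06, 0, 0, 0, 0, -0.06, 0.2, -0.06, 0, 0, 0, 0, -0.06, 0.2, -0.06, 0, 0, 0, 0, -0.06, 0.2, -0.06, 0, 0, 0, 0, -0.06, 0.2, -0.06, 0, 0, 0, 0, -0.06, 0.2, -0.06, 0, 0, 0, 0, -0.06, 0.2, -0.06, 0, 0, 0, 0, -0.06, 0.2, -0.06, 0, 0, 0, 0, -0.06, 0.2, -0.06, 0, 0, 0, 0, -0.06, 0.2, -0.06, 0, 0, 0])

```text
clock: 11.5
position: [0.5623, -0.0633, 0.2166]
ee_rot: [0.678, 0.714, 0.12, -0.126]
ft_force: [1.3, -0.1, 0.1]
grip_width: 0.002
grasp_force: 0.0
```

```bash
python3 - <<'E'
from h import *
o=get_obs();print(o["clock"],o["position"].tolist(),o["ee_rot"].tolist(),o["ft_force"])
im=camera("wrist");cv2.imwrite("pics/w4.png",im[:,:,::-1])
cv2.imwrite("pics/s4.png",camera("side")[:,:,::-1])
E
```

```text
11.5 [0.5623015500795273, -0.0633025862150698, 0.2165569676794481] [0.6779344973223226, 0.714213945301066, 0.12046337833395912, -0.12566555676948765] [ 1.29923959 -0.10363087  0.1156941 ]
```

View pics/w4.png

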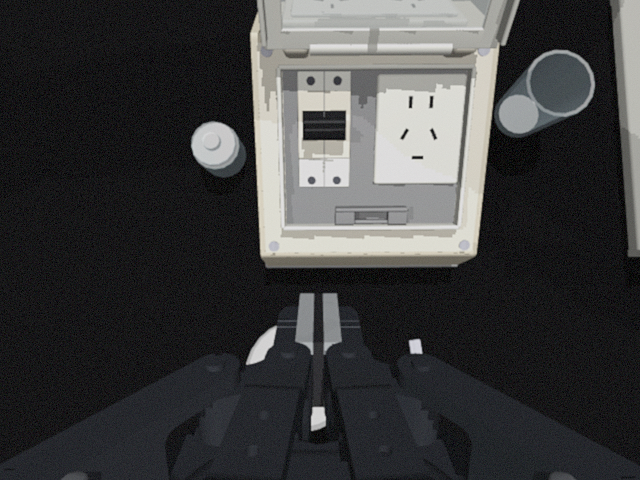

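The wrist view shows the cover standing open over the ridge at the top. The toggle is the dark area (303–347, 110–140), the latch housing is at (335–407, 207–224), and the rim front is near row 227.

```bash
python3 - <<'E'
from h import *
P=[.5623015,-.0633026,.216557];Q=[.6779345,.7142139,.1204634,-.1256656]
F=podframe(0,np.radians(93));L=np.array([.5987,-.0378,.0845]);O=L-F@[-.065,0,.026]
print("O",O)
T=np.eye(4);T[:3,:3]=Rot.from_quat(Q).as_matrix();T[:3,3]=P;p=camera_params("wrist");M=np.linalg.inv(T@p["tool_from_camera"])
def pj(f):
    c=p["mtx"]@(M@[*(O+F@np.array(f)/1000),1])[:3];return (c[:2]/c[2]).round(1)
for n,f in dict(rimFL=[-52,64,10],rimFR=[-52,-64,10],rimBL=[57,64,10],rimBR=[57,-64,10],latchFL=[-50,26,10],latchFR=[-50,-26,10],latchBL=[-37,26,10],tip0=[13.7,34,18.8],tipOn=[26.3,34,18.8],axis=[20,34,3],edgeL=[-77,82.5,-1]).items(): print(n,pj(f))
c,d=F.T@(wrist_ray((325,125),P,Q)[0]-O),F.T@wrist_ray((325,125),P,Q)[1]
for uv in((303,110),(347,110),(303,140),(347,140),(325,125),(325,122)):
    c,d=wrist_ray(uv,P,Q);c,d=F.T@(c-O),F.T@d
    for z in(.005,.0188):print(uv,z,((c+d*(z-c[2])/d[2])*1000).round(1))
im=cv2.imread("pics/w4.png")[:,:,::-1];print(im[100:150:2,325].sum(1).tolist(), im[100:150:2,313].sum(1).tolist())
cv2.imwrite("pics/c4.png",np.hstack([cv2.resize(im[60:200,280:380,::-1],None,fx=4,fy=4,interpolation=cv2.INTER_CUBIC),cv2.resize(cv2.imread("pics/s4.png")[190:330,250:350],None,fx=4,fy=4,interpolation=cv2.INTER_CUBIC)]))
E
```

```text
O [0.59503792 0.03207665 0.0822993 ]
rimFL [283.4 231.1]
rimFR [459.7 231. ]
rimBL [279.4  69.6]
rimBR [476.2  69.8]
latchFL [335.8 228.4]
latchFR [407.6 228.4]
latchBL [336.  210.9]
tip0 [325.5 138.9]
tipOn [325.6 119. ]
axis [325.1 128.1]
edgeL [261.1 258.5]
(303, 110) 0.005 [32.  49.1  5. ]
(303, 110) 0.0188 [31.9 48.6 18.8]
(347, 110) 0.005 [32.  19.2  5. ]
(347, 110) 0.0188 [31.9 20.2 18.8]
(303, 140) 0.005 [12.1 49.3  5. ]
(303, 140) 0.0188 [13.  48.8 18.8]
(347, 140) 0.005 [12.1 18.8  5. ]
(347, 140) 0.0188 [13.  19.8 18.8]
(325, 125) 0.005 [22.1 34.1  5. ]
(325, 125) 0.0188 [22.5 34.4 18.8]
(325, 122) 0.005 [24.1 34.1  5. ]
(325, 122) 0.0188 [24.4 34.4 18.8]
[610, 607, 608, 604, 606, 528, 124, 145, 149, 101, 161, 202, 87, 106, 132, 181, 95, 69, 51, 26, 406, 505, 502, 502, 501] [625, 622, 623, 623, 627, 542, 64, 115, 110, 94, 121, 197, 117, 81, 122, 185, 94, 76, 76, 44, 358, 534, 523, 527, 515]
```

View pics/c4.png

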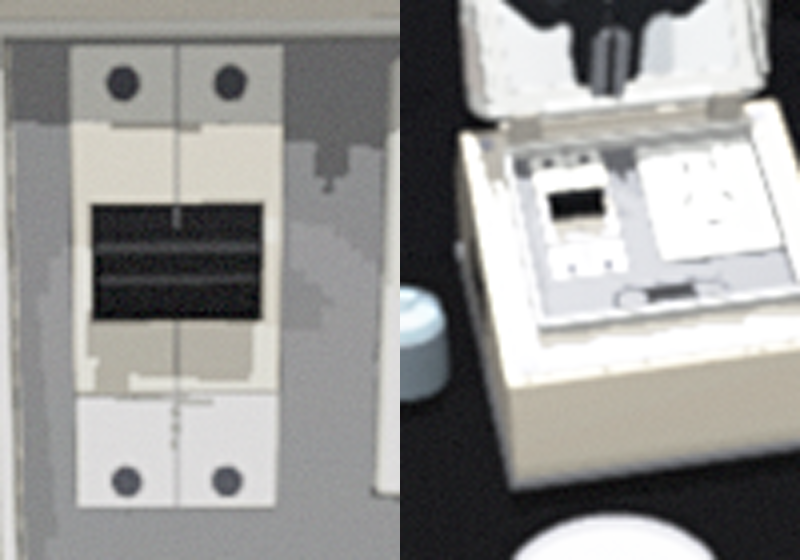

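The crop shows the toggle with its dark end at the lower part, leaning down the slope. The face origin needs about 2.5 mm of correction up the slope. The side view confirms the cover is leaning back open.

```bash
python3 - <<'E'
from h import *
F=podframe(0,np.radians(93));O=np.array([.59504,.03208,.0823])+F@[.0025,0,0]
print("press pt in face",F.T@(np.array([.5986,-.0343,.0752])-O)*1000)
P=np.array([.5623015,-.0633026,.216557])
for f in([-10,34,60],[-10,34,13],[0,34,13],[11,34,13]):
    X=O+F@np.array(f)/1000;print(f,X.round(4),"shift/0.6 from now",((X-P)/.6).round(3))
print("per 10mm upslope",(F[:,0]*.01/.6).round(4))
E
```

```text
press pt in face [-67.39473373  -0.08106037  16.06408925]
[-10, 34, 60] [0.5625 0.0028 0.1361] shift/0.6 from now [ 0.     0.11  -0.134]
[-10, 34, 13] [0.5617 0.0188 0.092 ] shift/0.6 from now [-0.001  0.137 -0.208]
[0, 34, 13] [0.5612 0.0282 0.0954] shift/0.6 from now [-0.002  0.153 -0.202]
[11, 34, 13] [0.5607 0.0385 0.0991] shift/0.6 from now [-0.003  0.17  -0.196]
per 10mm upslope [-0.0008  0.0156  0.0057]
```

Request:
step_arm(commands=[0, 0, 0.08, -0.09, 0, 0, 0, 0, 0, 0.11, -0.134, 0, 0, 0, 0, 0, 0.115, -0.15, 0, 0, 0, 0, 0, 0.12, -0.165, 0, 0, 0, 0, 0, 0.127, -0.18, 0, 0, 0, 0, 0, 0.132, -0.195, 0, 0, 0, 0, -0.001, 0.137, -0.208, 0, 0, 0, 0, -0.001, 0.137, -0.208, 0, 0, 0, 0, -0.001, 0.137, -0.208, 0, 0, 0, 0, -0.001, 0.137, -0.208, 0, 0, 0])

```text
clock: 12.85
position: [0.5619, 0.0187, 0.0921]
ee_rot: [0.678, 0.714, 0.121, -0.125]
ft_force: [0.0, 0.4, 0.8]
grip_width: -0.003
grasp_force: 0.0
```

Request:
step_arm(commands=[0, 0, 0.004, 0.001, 0, 0, 0, 0, 0, 0.008, 0.003, 0, 0, 0, 0, 0, 0.012, 0.004, 0, 0, 0, 0, 0, 0.015, 0.006, 0, 0, 0, 0, 0, 0.018, 0.007, 0, 0, 0, 0, 0, 0.021, 0.008, 0, 0, 0, 0, -0.001, 0.024, 0.009, 0, 0, 0, 0, -0.001, 0.026, 0.01, 0, 0, 0, 0, -0.001, 0.027, 0.01, 0, 0, 0, 0, -0.001, 0.027, 0.01, 0, 0, 0])

```text
clock: 14.1
position: [0.5611, 0.0352, 0.0977]
ee_rot: [0.678, 0.714, 0.12, -0.126]
ft_force: [0.3, -0.8, 1.3]
grip_width: 0.003
grasp_force: 0.4
```

Request:
step_arm(commands=[0, 0, 0.002, 0.001, 0, 0, 0, 0, 0, 0.003, 0.001, 0, 0, 0, 0, 0, 0.005, 0.002, 0, 0, 0, 0, 0, 0.006, 0.002, 0, 0, 0, 0, 0, 0.008, 0.003, 0, 0, 0, 0, 0, 0.008, 0.003, 0, 0, 0, 0, 0, 0.008, 0.003, 0, 0, 0, 0, 0, 0.008, 0.003, 0, 0, 0, 0, 0, 0.008, 0.003, 0, 0, 0, 0, 0, 0.008, 0.003, 0, 0, 0])

```text
clock: 15.35
position: [0.561, 0.0394, 0.0993]
ee_rot: [0.678, 0.714, 0.12, -0.126]
ft_force: [0.9, -5.1, -3.7]
grip_width: -0.006
grasp_force: 2.5
```

Request:
step_arm(commands=[0, 0, 0.002, 0.001, 0, 0, 0, 0, 0, 0.003, 0.001, 0, 0, 0, 0, 0, 0.005, 0.002, 0, 0, 0, 0, 0, 0.006, 0.002, 0, 0, 0, 0, 0, 0.006, 0.002, 0, 0, 0, 0, 0, 0.006, 0.002, 0, 0, 0, 0, 0, 0.006, 0.002, 0, 0, 0, 0, 0, 0.006, 0.002, 0, 0, 0, 0, 0, 0.006, 0.002, 0, 0, 0, 0, 0, 0.006, 0.002, 0, 0, 0])

```text
clock: 16.6
position: [0.5609, 0.0397, 0.0997]
ee_rot: [0.679, 0.713, 0.119, -0.124]
ft_force: [-0.4, -14.3, -8.3]
grip_width: 0.001
grasp_force: 7.1
```

The finger is pressing the toggle against its stop: 14 N and almost no motion. I'll withdraw down the slope, then up and away.

Request:
step_arm(commands=[0, 0, -0.015, -0.005, 0, 0, 0, 0, 0, -0.03, 0, 0, 0, 0, 0, 0, -0.045, 0.04, 0, 0, 0, 0, 0, -0.08, 0.12, 0, 0, 0, 0, 0, -0.14, 0.2, 0, 0, 0, 0, 0, -0.17, 0.2, 0, 0, 0, 0, 0, -0.17, 0.2, 0, 0, 0, 0, 0, -0.17, 0.2, 0, 0, 0, 0, 0, -0.17, 0.2, 0, 0, 0, 0, 0, -0.17, 0.2, 0, 0, 0])

```text
clock: 17.85
position: [0.561, -0.0576, 0.2203]
ee_rot: [0.678, 0.715, 0.12, -0.126]
ft_force: [-0.6, 0.1, -0.1]
grip_width: 0.0
grasp_force: 0.0
```

```bash
python3 - <<'E'
from h import *
o=get_obs();print(o["clock"],o["position"].tolist(),o["joint_velocities"].round(3))
w=camera("wrist")[:,:,::-1];s=camera("side")[:,:,::-1]
cv2.imwrite("pics/c5.png",np.hstack([cv2.resize(w[20:300,200:480],(400,400),interpolation=cv2.INTER_CUBIC),cv2.resize(s[150:370,190:410],(400,400),interpolation=cv2.INTER_CUBIC)]))
E
```

```text
17.85 [0.5609583014213445, -0.05758707874259547, 0.22029555496697792] [ 0.004 -0.002  0.004 -0.004 -0.    -0.    -0.002]
```

View pics/c5.png

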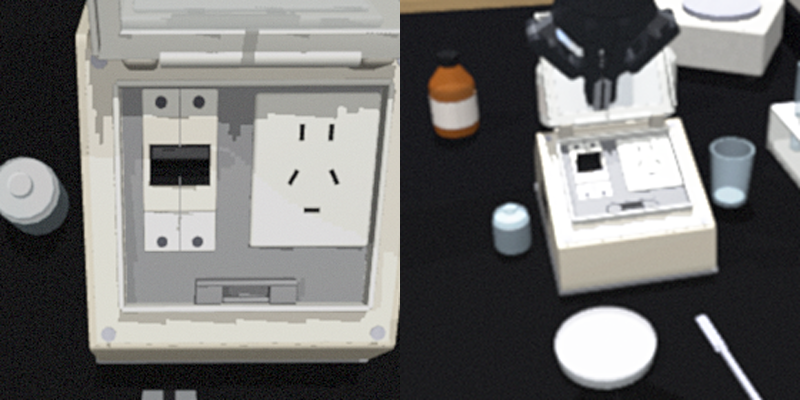

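The toggle's end now sits at the up-slope side of its slot, at (150–210, 145–158) in the left crop. The cover is still standing open, and the things in view haven't moved. I'm handing in.

```bash
python3 -c "
from workcell import *
print(hand_in())"
```

```text
the job is handed in; nothing more can be done
None
```

I pressed the lip to its stop once and the cover sprang open and stayed up; I then pushed the toggle to its on stop and handed the job in at about 18 s, with no verdict returned and, in the last pictures (which did not show the wash and reagent bottles), nothing moved.

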